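# Check the inside of a plaster slip mould with a spring-tip moisture meter

## Task

Open the plaster casting mould: lift its cover, which has a pour collar to grip, straight off and lay it, right way up and level, across the two drying battens. Then take the moisture meter out of its holder and press its spring tip gently, square to the sloping floor of the open mould, on the pencilled ring with the cross, until the tip is pushed about half-way in; never press hard, and leave the bowls and the small pot where they are. Finish while holding the meter there, still and in contact, so that the reading can settle; do not let go of it.

Things in the scene. Friction and masses are not known exactly. Their poses are not given: they have to be found in the camera images.
- mould: lower half of an off-white plaster mould, fixed: block 160 (x) x 120 (y) x 62 mm high, origin at the centre of its underside, z up. In its top an open cavity 104 (x) x 70 (y) mm, and two sockets at x = +/-66, y = 0 mm for the cover's keys. The cavity's flat floor rises towards the block's +x at 0.32 rad (18 degrees) and is 31 mm above the table at the cavity's middle
- spot (a point): the marked spot: a pencilled ring 16 mm across with a cross through it, on the sloping floor of the mould's cavity (hidden until the cover is off); point at the centre of the ring, in the mould's frame at x = 6, y = 0, z = 33 mm; its z axis is square to the floor, pointing up out of it (0.32 rad from vertical, leaning to the mould's -x)
- cover: loose plaster cover, on the mould at the start, 0.36 kg: plate 156 (x) x 116 (y) x 14 mm with a pour hole and collar; origin at the centre of its underside, z up. Below it, at x = +/-66, y = 0 mm, two tapered keys 12 mm wide stand 8 mm down into the mould: lift it straight up. Laid down, the keys must hang beside the battens: outside them (x across) or between them (x along)
- cover_collar (a point): centre of the cover's pour collar, at the height to grip it: 38 mm above the plate's underside. The collar is a round tube 56 to 54 mm across outside, 34 mm inside, 40 mm high (from 14 to 54 mm above the plate's underside)
- battens_top (a point): centre of the drying battens, at the height of their upper faces (30 mm above the table). Two wooden battens, fixed to the table, run along this point's y axis, each 18 mm wide (x) and 200 mm long, their centre lines at x = -38 and +38 mm; flat cross slats 6 mm high join them underneath. The cover is to be laid centred here
- battens: the same battens; origin on the table below that point
- holder: black bench holder of the meter, fixed to the table: base 90 x 80 x 8 mm, with a hollow column 47 (x) x 37 (y) mm, 84 mm high, in which the meter stands upright, tip down, its body 20 mm deep in a pocket with 1.5 mm play all round; origin at the centre of its underside. The meter comes out straight up
- meter: moisture meter, loose, 0.12 kg, upright in the holder: grey body 34 (x) x 24 (y) x 105 mm, display on its -y face; below it a steel barrel 14 mm wide and a brass spring tip 9 mm wide with a rounded nose. Origin at the nose when the spring is out; z runs up along the body (z = 52 to 157 mm). At the start the origin stands 12 mm above the table, axes as the holder's
- meter_grip (a point): place to grip the meter, on its axis, 132 mm above the nose of the tip and 25 mm below the top of the body; the body is 24 mm thick along this point's y axis and 34 mm along x; at the start it stands 144 mm above the table
- probe_tip (a point): nose of the meter's spring tip (moves with the tip); its z axis points up along the meter
- plunger (a joint): how far the spring tip is pushed into the meter: 0 = out, 0.010 m = fully in; the spring takes 1.2 N to start and 7.2 N fully in (600 N/m); about 4 N half-way
- slip_bowl: bystander: thick-walled tub with a wash brush in it, 190 x 319 x 134 mm, behind the mould; leave alone
- celadon_bowl: bystander: small round bowl, 119 mm across, 58 mm high; leave alone
- lidded_pot: bystander: small round jar with a neck, 66 mm across, 82 mm high; leave alone

How it is judged:
By the outcome, as a careful person would: the job done as asked, in the order asked, and still so for the second after the job is handed in, while the arm keeps its last pose, push and grip.
It also fails if it takes over 64 s, if anything falls off the work surface, if the arm or the gripper's body presses on something with over 40 N, if the wrist force passes 120 N, or if a joint passes its speed limit or range.

## Robot

A 6-joint arm with a two-finger parallel gripper is mounted at the origin on a cart in front of the work surface, level with it; the furniture and walls round the work are solid. World frame = base frame: x ahead of the robot, y to its left, z up, the work surface at z = 0. Lengths are in m, angles in rad, forces in N, time in s.
With the tool pointing down it reaches from about 0.35 to 0.725 m from the base axis. Payload 4.3 kg.
Tool frame: the origin (TCP) lies between the finger pads; the fingertips stand 11 mm ahead of it and the grasp point (between the pads) lies 8 mm behind it; z points along the fingers, y is the direction in which the jaws open and shut (so a half turn about z gives the same grasp; the last joint's range is limited). The gripper opens to 85 mm and grips with 20 to 120 N. Pads are 22 mm wide; open, the fingers measure 114 mm over their backs; the gripper's body (76 mm by 85 mm) begins 54 mm behind the grasp point. The pads swing forward as they close: fully open they stand 13 mm farther back than shut.
Start: joints at [1.102, 0.377, 0.081, 1.274, 0, 1.46], TCP at [0.202, 0.538, 0.242] pointing down, gripper open.
Joint ranges: [-2.72, 2.72], [-0.84, 1.66], [-1.02, 1.22], [-1.77, 2.12], [-1.37, 1.28], [-3.14, 3.14]. Speed limits (rad/s): [2.57, 2.57, 3.14, 3.14, 3.14, 3.14].

## Interface

Orientations are given as a 3x3 rotation matrix whose columns are the frame's x, y, z axes.
In Python, from plant import bot gives the robot as it stands.
- The arm moves only by the shell command python3 -m jog 'ROWS'. ROWS is a JSON object of lists of equal length, an entry for each row: "gripper": the closure, from 0 (fully open) to 1 (shut); "translation": the shift along the world's x, y, z in m, a list of three; "dr": the turn, a rotation vector about the world's x, y, z in rad, a list of three. In form: {"gripper": [gripper, ...], "translation": [[x, y, z], ...], "dr": [[ax, ay, az], ...]}. A call has 1 to 8 rows; each row shifts and turns the pose as measured when the row begins; what a row does not reach is not made up. A row lasts 1/8 s, in which the tool goes at most 62.5 mm and 10.7 degrees, less where a joint would pass 70% of its speed; a pose out of reach is approached as far as the arm can. A call with a gripper value outside its range is refused whole. The fingers move at their own pace and stop on an object; the grip force is fixed at half the most. Time passes only in rows, so rows that do not move let the fingers close. It gives the time, the measured TCP pose, the force and the opening at its end, in the units of the state.
- bot.sense(): the state, without advancing time (a new reading comes with each control period).
- bot.camera(name): name is "scene" or "top"; returns the picture (400x640x3 uint8, red, green, blue); there is no depth.
- bot.calibration(name): a dict with "vertical_fov" (degrees; the focal length in pixels is half the picture's height over the tangent of half this angle, whatever the lens; pixels are square), "cx", "cy" (the principal point, pixels), "dist" ([k1, k2, p1, p2, k3] as OpenCV has them; the pictures are not rectified), "R" (3x3) and "t" (3): a world point X has camera coordinates R X + t. Camera axes: x right, y down, z forward; pixel columns grow to the right and rows downward; lengths in m; the calibration is good to about 2 mm. A picture is of the moment at which its call begins. calibration takes no time and is no camera call.
- bot.job_done(): hands the job in, once; it reports no verdict.
The state is a dict: "clock": time; "q": joint angles; "qvel": joint speeds; "joint_torque": joint torques, N m; "ee_pos": TCP position; "tool_rot": TCP orientation; "contact_force": force on the tool from outside, world axes, zero at the start; "ft_torque": the same for the moment, N m; "grip_width": finger opening in m.
Only numpy, scipy, OpenCV 4.12 (cv2) and the standard library are available. Lean on these libraries where they do the work, as an engineer would, in place of code of your own. Each camera call takes 0.05 s, during which the arm holds its last target.

## Working session

There is one attempt and no reset: what is moved stays moved. The work goes in short steps, Python scripts to look and compute and a shell command to move; the robot and the scene stay as the last step left them, time stands still between calls to the robot, and variables do not carry over. Pictures are saved under pics/ and viewed, and the job is handed in when it is done.

```bash
ls; mkdir -p pics; python3 - <<'E'
from plant import bot
import cv2,numpy as np
np.set_printoptions(precision=4,suppress=True)
s=bot.sense()
for k,v in s.items(): print(k,np.array(v))
for n in("scene","top"):
    im=bot.camera(n); cv2.imwrite(f"pics/{n}0.png",im[:,:,::-1]); c=bot.calibration(n); print(n,{k:np.array(v) for k,v in c.items()})
E
```

```text
pics
clock 0.0
q [ 1.1017  0.3781  0.0796  1.2744 -0.      1.4605]
qvel [-0.0007 -0.0004  0.0005  0.0003 -0.0001 -0.0023]
joint_torque [  0.0015 -46.3602  26.9877   0.0208   0.0003   0.    ]
ee_pos [0.2016 0.5378 0.2413]
tool_rot [[-0.9363  0.3511 -0.0009]
 [ 0.3511  0.9363 -0.0019]
 [ 0.0002 -0.0021 -1.    ]]
contact_force [-0.1917 -0.2595 -0.3911]
ft_torque [-0.0071  0.0249 -0.017 ]
grip_width 0.08557551582786055
scene {'vertical_fov': array(50.2911), 'cx': array(315.8682), 'cy': array(198.1645), 'dist': array([-0.0252,  0.    ,  0.    ,  0.    ,  0.    ]), 'R': array([[ 0.5115, -0.8593,  0.0026],
       [-0.3711, -0.2236, -0.9013],
       [ 0.775 ,  0.4601, -0.4332]]), 't': array([-0.3653,  0.3218,  0.9055])}
top {'vertical_fov': array(54.3439), 'cx': array(320.5114), 'cy': array(205.295), 'dist': array([-0.0564,  0.    ,  0.    ,  0.    ,  0.    ]), 'R': array([[-0.0196, -0.9998, -0.0023],
       [-0.9914,  0.0198, -0.1293],
       [ 0.1294, -0.0002, -0.9916]]), 't': array([-0.067 ,  0.6144,  0.9944])}
```

View pics/scene0.png

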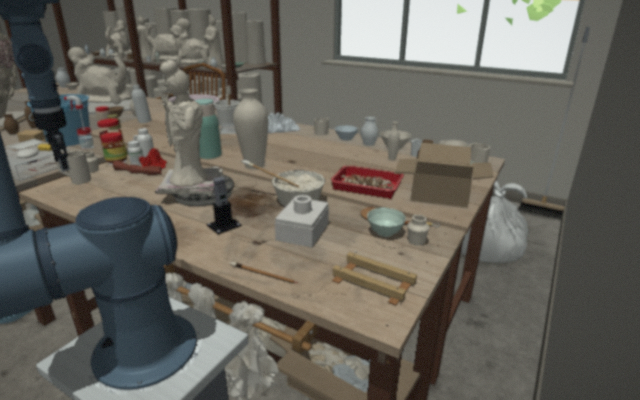

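View pics/top0.png

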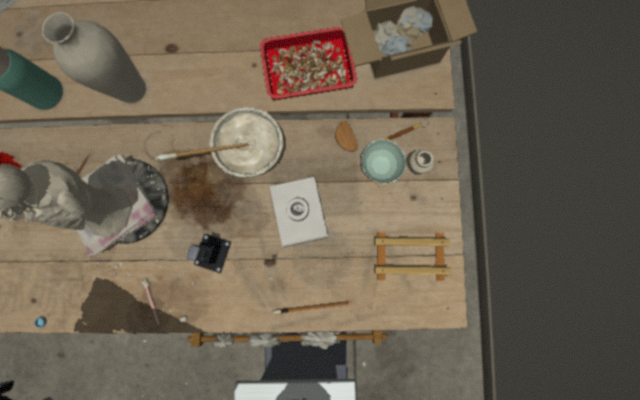

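```bash
cat > h.py <<'E'
from plant import bot
import cv2,numpy as np
np.set_printoptions(precision=4,suppress=True)
def cal(n):
    c=bot.calibration(n); f=200/np.tan(np.radians(c["vertical_fov"]/2))
    K=np.array([[f,0,c["cx"]],[0,f,c["cy"]],[0,0,1]]); return K,np.array(c["dist"],float),np.array(c["R"]),np.array(c["t"])
def proj(n,X):
    K,d,R,t=cal(n); return cv2.projectPoints(np.float64(X).reshape(-1,1,3),cv2.Rodrigues(R)[0],t,K,d)[0].reshape(-1,2)
def ray(n,uv):
    K,d,R,t=cal(n); p=cv2.undistortPoints(np.float64(uv).reshape(-1,1,2),K,d).reshape(-1,2)
    D=np.c_[p,np.ones(len(p))]@R; return -R.T@t, D
def onz(n,uv,z):
    c,D=ray(n,uv); return c+D*((z-c[2])/D[:,2])[:,None]
def crop(n,im,x0,x1,y0,y1,s,name):
    c=cv2.resize(im[y0:y1,x0:x1],None,fx=s,fy=s,interpolation=cv2.INTER_CUBIC); cv2.imwrite("pics/"+name,c)
def tri(uv1,uv2):
    a,d=ray("scene",uv1);b,e=ray("top",uv2);d=d[0]/np.linalg.norm(d[0]);e=e[0]/np.linalg.norm(e[0])
    A=np.c_[d,-e];s=np.linalg.lstsq(A,b-a,rcond=None)[0];return (a+d*s[0]+b+e*s[1])/2,np.linalg.norm(a+d*s[0]-b-e*s[1])
E
python3 - <<'E'
from h import *
s=cv2.imread("pics/scene0.png");t=cv2.imread("pics/top0.png")
print(proj("top",[[.2016,.5378,.2413],[0,0,0]]),proj("scene",[[.2016,.5378,.2413],[0,0,0]]))
crop("t",t,180,340,160,285,5,"t1.png");crop("t",t,330,460,120,290,3.5,"t2.png")
crop("s",s,200,330,165,250,6,"s1.png")
E
```

```text
[[ 31.384  392.2294]
 [294.8163 440.7634]] [[ 62.2602 166.3801]
 [145.2099 348.5023]]
```

View pics/t1.png

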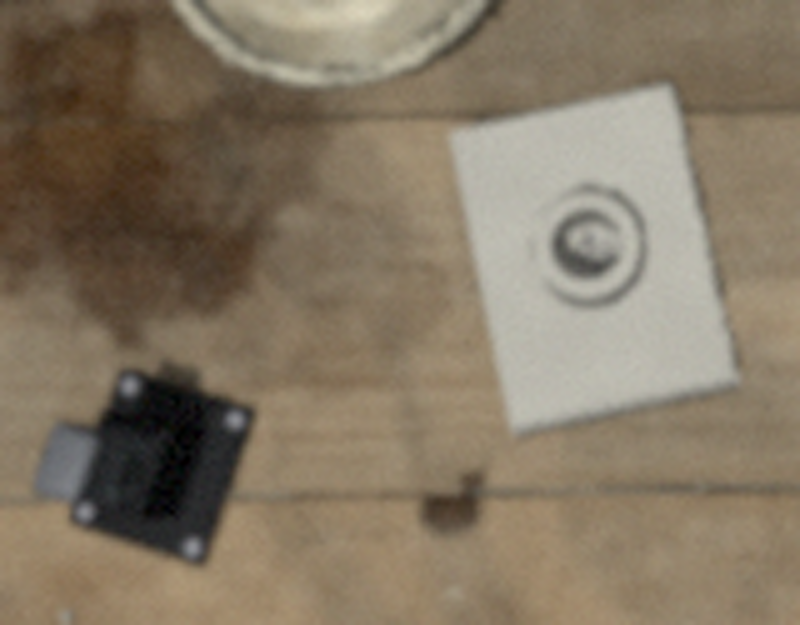

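View pics/t2.png

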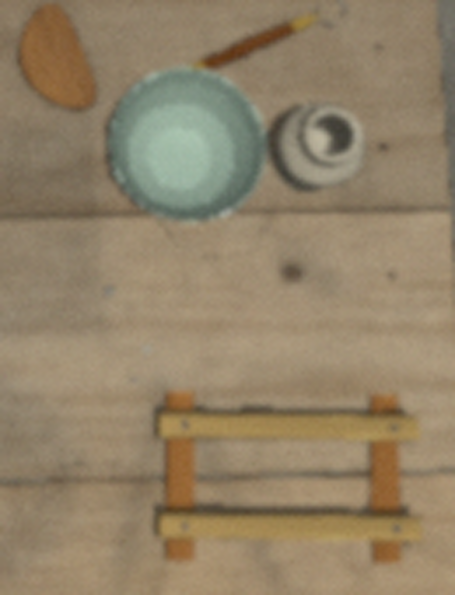

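View pics/s1.png

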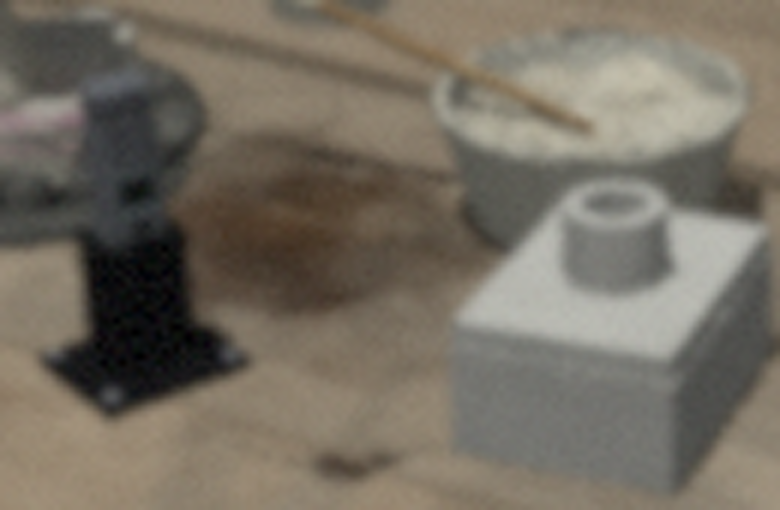

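```bash
python3 - <<'E'
from h import *
t=cv2.imread("pics/top0.png")
def rect(mask,roi,z,name,chan=None):
    x0,x1,y0,y1=roi; m=np.zeros(mask.shape,np.uint8); m[y0:y1,x0:x1]=mask[y0:y1,x0:x1]*255
    cs=cv2.findContours(m,cv2.RETR_EXTERNAL,cv2.CHAIN_APPROX_NONE)[0]
    for c in sorted(cs,key=cv2.contourArea)[::-1][:2]:
        if cv2.contourArea(c)<30: continue
        W=onz("top",c.reshape(-1,2),z)[:,:2]
        r=cv2.minAreaRect((W*1000).astype(np.float32)); print(name,"c",np.array(r[0]),"size",np.array(r[1]),"ang",r[2])
    cv2.imwrite(f"pics/m_{name}.png",m[y0-5:y1+5,x0-5:x1+5])
h=cv2.cvtColor(t,cv2.COLOR_BGR2HSV);g=cv2.cvtColor(t,cv2.COLOR_BGR2GRAY)
print(h[200,285],h[230,270],h[241,400],h[255,400],h[252,192],h[235,220],h[240,250])
rect((g>145)&(h[...,1]<50),(262,340,170,255),.076,"cover")
rect((h[...,1]>105)&(g>110),(370,455,230,247),.03,"bat1")
rect((h[...,1]>105)&(g>110),(370,455,260,277),.03,"bat2")
rect((g<55),(185,235,228,275),.008,"base")
rect((h[...,1]<70)&(g>65)&(g<125),(184,202,240,263),.169,"meter")
K=onz("top",np.array([[130,385],[235,420],[193,547],[86,512]])/5+[180,160],.01);print("bolts",K,K.mean(0))
K=onz("top",np.array([[453,130],[672,85],[738,380],[515,433]])/5+[179.9,159.9],.076);print("cover corners",K,K.mean(0))
K=onz("top",np.array([[160,424],[417,428],[160,525],[420,530]])/3.5+[329.9,119.9],.03);print("bat",K,K.mean(0))
s=cv2.imread("pics/scene0.png")
E
```

```text
[ 28  17 184] [ 18  74 151] [ 20 124 160] [ 18  78 127] [108  21 120] [ 20  63 117] [ 18  72 153]
cover c [595.8181 -20.5253] size [159.0634 119.3746] ang 11.646139144897461
bat1 c [ 511.9124 -321.8623] size [195.0723  20.7781] ang 87.74080657958984
bat2 c [ 433.557  -319.5524] size [196.1581  23.5331] ang 88.59991455078125
base c [496.5975 218.0137] size [78.5497 88.1284] ang 71.23751831054688
meter c [493.6238 216.69  ] size [33.5106 43.7834] ang 78.18524169921875
bolts [[0.5361 0.2338 0.01  ]
 [0.5161 0.1761 0.01  ]
 [0.4484 0.1983 0.01  ]
 [0.4679 0.2568 0.01  ]] [0.4921 0.2163 0.01  ]
cover corners [[ 0.6612  0.0489  0.076 ]
 [ 0.6826 -0.0646  0.076 ]
 [ 0.5296 -0.0954  0.076 ]
 [ 0.505   0.018   0.076 ]] [ 0.5946 -0.0233  0.076 ]
bat [[ 0.5157 -0.2234  0.03  ]
 [ 0.5083 -0.4194  0.03  ]
 [ 0.44   -0.2207  0.03  ]
 [ 0.4316 -0.4173  0.03  ]] [ 0.4739 -0.3202  0.03  ]
```

```bash
python3 - <<'E'
from h import *
print("collar tri",tri([200+615/6-.1,165+205/6-.1],[180+592/5-.1,160+246/5-.1]))
print("collar onz", onz("top",[[180+592/5-.1,160+246/5-.1]],.116), onz("scene",[[302.4,199]],.116))
print("meter onz", onz("top",[[193.2,252.2]],.169), onz("top",np.array([[55,424],[98,428],[85,500],[36,497]])/5+[179.9,159.9],.169))
# predictions
print((proj("top",[[.595,-.022,.116],[.492,.2163,.169]])-[180,160])*5,(proj("scene",[[.595,-.022,.116],[.492,.2163,.169]])-[200,165])*6)
a=-.325;c=np.array([.492,.2163]);R=np.array([[np.cos(a),-np.sin(a)],[np.sin(a),np.cos(a)]])
P=[np.r_[c+R@[sx*.017,sy*.012],.169] for sx,sy in((1,1),(1,-1),(-1,-1),(-1,1))]
print((proj("top",P)-[180,160])*5,(proj("scene",P)-[200,165])*6)
E
```

```text
collar tri (array([ 0.5943, -0.0238,  0.1153]), np.float64(0.0014114496688685768))
collar onz [[ 0.5946 -0.0245  0.116 ]] [[ 0.5931 -0.0238  0.116 ]]
meter onz [[0.493 0.216 0.169]] [[0.5103 0.2217 0.169 ]
 [0.5082 0.2015 0.169 ]
 [0.4753 0.207  0.169 ]
 [0.477  0.2299 0.169 ]]
[[586.4768 244.8642]
 [ 65.2274 463.2886]] [[613.4329 201.8073]
 [113.6999  79.617 ]]
[[ 53.3131 420.0407]
 [101.7402 435.9307]
 [ 77.2481 506.766 ]
 [ 28.6931 490.6785]] [[131.3769  64.5012]
 [154.6168  78.2064]
 [ 95.5312  95.1559]
 [ 72.6942  81.0324]]
```

```bash
python3 - <<'E'
from h import *
t=cv2.imread("pics/top0.png");s=cv2.imread("pics/scene0.png")
crop("t",t,180,235,225,280,12,"t3.png");crop("s",s,205,250,170,240,8,"s3.png")
E
```

```text
(no output)
```

View pics/t3.png

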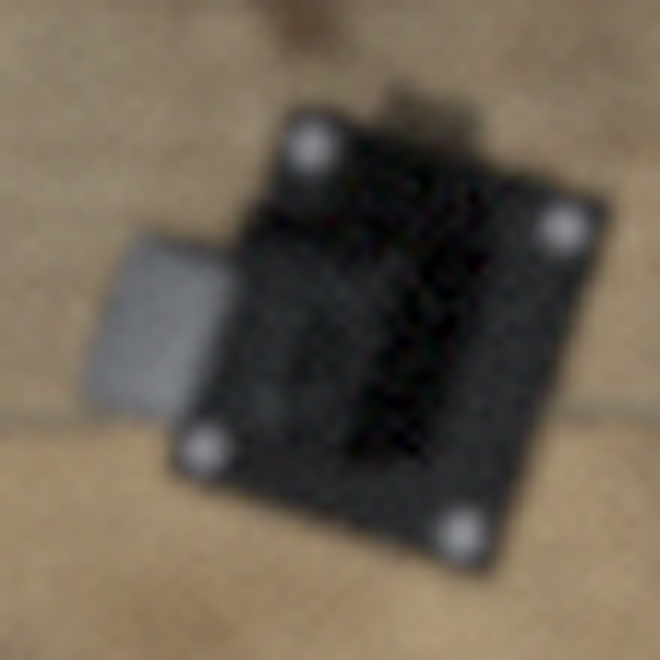

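View pics/s3.png

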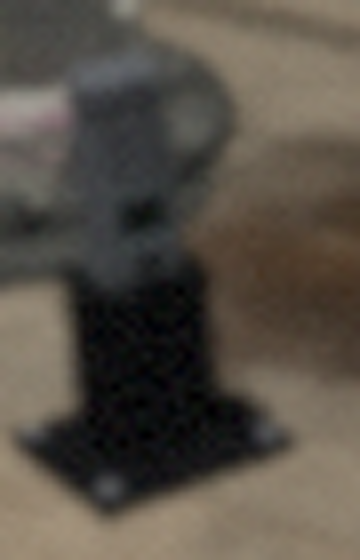

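```bash
python3 -m jog '{"gripper":[0,0,0,0,0,0,0,0],"translation":[[0.01,-0.05,0.02],[0.02,-0.055,0.01],[0.025,-0.055,0],[0.025,-0.055,0],[0.025,-0.055,0],[0.03,-0.05,0],[0.04,-0.045,0],[0.04,-0.045,0]],"dr":[[0,0,0],[0,0,0],[0,0,0],[0,0,0],[0,0,0],[0,0,0],[0,0,0],[0,0,0]]}'
```

```text
clock: 1.1
ee_pos: [0.4173, 0.117, 0.2684]
tool_rot: [[-0.939, 0.343, -0.002], [0.343, 0.939, -0.005], [0.0, -0.005, -1.0]]
contact_force: [-0.0, 1.1, -0.3]
grip_width: 0.0852
```

```bash
python3 -m jog '{"gripper":[0,0,0,0,0,0,0],"translation":[[0.045,-0.036,-0.02],[0.045,-0.036,-0.02],[0.045,-0.036,-0.03],[0.035,-0.026,-0.03],[0.004,-0.005,-0.008],[0,0,0],[0,0,0]],"dr":[[0,0,0],[0,0,0],[0,0,0],[0,0,0],[0,0,0],[0,0,0],[0,0,0]]}'; python3 - <<'E'
from h import *
s=bot.sense();print(s["ee_pos"],s["q"])
t=bot.camera("top")[:,:,::-1];c=bot.camera("scene")[:,:,::-1]
crop("t",t,220,380,140,265,5,"t4.png");crop("s",c,200,360,120,250,5,"s4.png")
E
```

```text
clock: 1.98
ee_pos: [0.5924, -0.027, 0.158]
tool_rot: [[-0.937, 0.349, -0.003], [0.349, 0.937, -0.003], [0.002, -0.004, -1.0]]
contact_force: [0.1, 0.7, 0.1]
grip_width: 0.0854
[ 0.5924 -0.027   0.158 ] [-0.1509  0.4509 -0.0275  1.0952 -0.0031  0.2052]
```

View pics/s4.png

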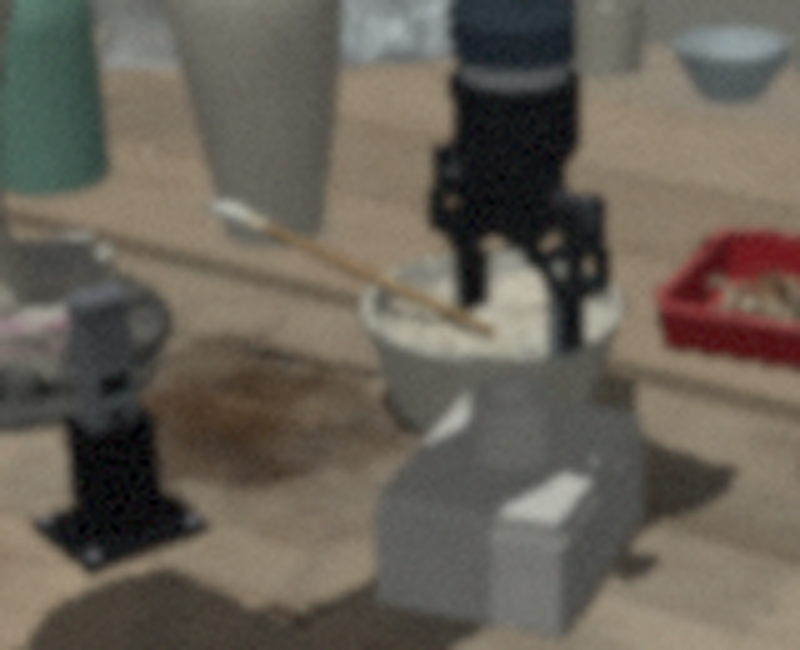

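View pics/t4.png

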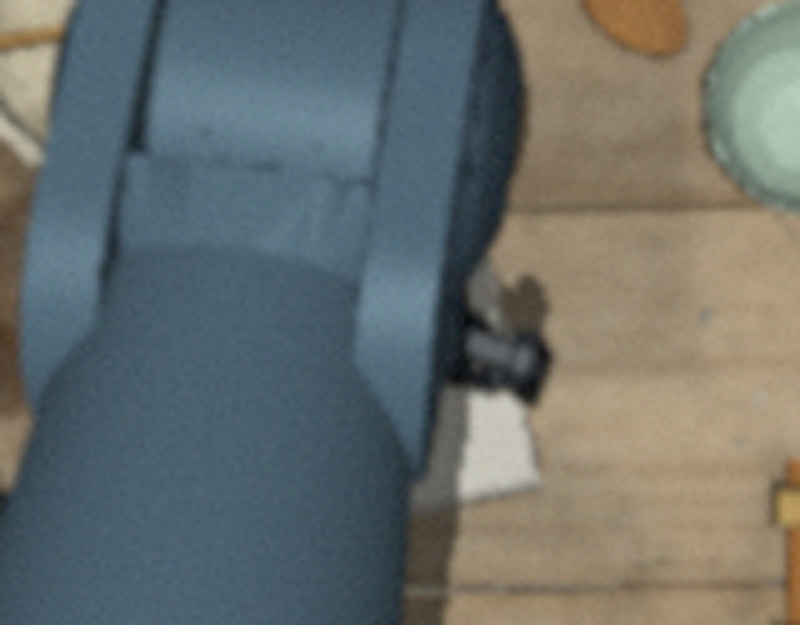

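```bash
python3 -m jog '{"gripper":[0,0,0,0],"translation":[[0.002,0.003,-0.02],[0,0,-0.025],[0,0,-0.015],[0,0,0]],"dr":[[0,0,0],[0,0,0],[0,0,0],[0,0,0]]}'
```

```text
clock: 2.58
ee_pos: [0.5956, -0.0212, 0.1022]
tool_rot: [[-0.939, 0.345, 0.006], [0.345, 0.939, -0.004], [-0.006, -0.001, -1.0]]
contact_force: [0.4, -1.2, -0.2]
grip_width: 0.085
```

```bash
python3 -m jog '{"gripper":[0,0],"translation":[[-0.001,-0.0025,-0.008],[0,0,0]],"dr":[[0.004,0.006,0],[0,0,0]]}'
```

```text
clock: 2.82
ee_pos: [0.5954, -0.0238, 0.0955]
tool_rot: [[-0.939, 0.344, 0.002], [0.344, 0.939, 0.0], [-0.001, 0.001, -1.0]]
contact_force: [-0.2, 0.3, -0.0]
grip_width: 0.0854
```

```bash
python3 -m jog '{"gripper":[0,1,1,1,1,1,1,1],"translation":[[0,0,-0.003],[0,0,0],[0,0,0],[0,0,0],[0,0,0],[0,0,0],[0,0,0],[0,0,0]],"dr":[[0,0,0],[0,0,0],[0,0,0],[0,0,0],[0,0,0],[0,0,0],[0,0,0],[0,0,0]]}'
```

```text
clock: 3.82
ee_pos: [0.5975, -0.0219, 0.0945]
tool_rot: [[-0.939, 0.343, 0.006], [0.343, 0.939, 0.005], [-0.004, 0.007, -1.0]]
contact_force: [0.3, 2.0, -0.0]
grip_width: 0.0534
```

```bash
python3 -m jog '{"gripper":[1,1,1,1,1],"translation":[[0,0,0.005],[0,0,0.01],[0,0,0.02],[0,0,0.025],[0,0,0.025]],"dr":[[0,0,0],[0,0,0],[0,0,0],[0,0,0],[0,0,0]]}'; python3 - <<'E'
from h import *
s=bot.sense();print(s["ee_pos"],s["q"],s["contact_force"],s["ft_torque"])
c=bot.camera("scene")[:,:,::-1]
crop("s",c,200,360,120,250,5,"s5.png")
E
```

```text
clock: 4.45
ee_pos: [0.5933, -0.0228, 0.1795]
tool_rot: [[-0.939, 0.344, -0.003], [0.344, 0.939, 0.004], [0.004, 0.002, -1.0]]
contact_force: [-0.0, 0.4, -2.5]
grip_width: 0.0537
[ 0.5933 -0.0228  0.1795] [-0.1467  0.4413  0.0146  1.1479  0.0031  0.2047] [-0.0291  0.4385 -2.48  ] [-0.0697 -0.0423  0.012 ]
```

View pics/s5.png

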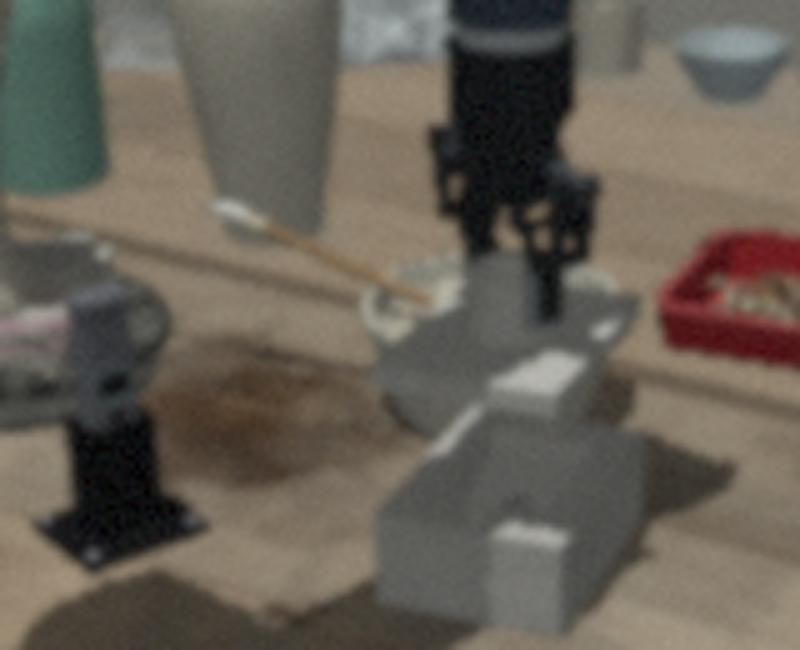

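```bash
python3 -m jog '{"gripper":[1,1,1,1,1,1,1,1],"translation":[[-0.01,-0.025,0.005],[-0.018,-0.045,0.005],[-0.02,-0.05,0],[-0.02,-0.05,0],[-0.02,-0.05,0],[-0.02,-0.05,0],[-0.012,-0.025,0],[0,0,0]],"dr":[[0,0,-0.03],[0,0,-0.04],[0,0,-0.04],[0,0,-0.04],[0,0,-0.04],[0,0,-0.04],[0,0,0],[0,0,0]]}'; python3 - <<'E'
from h import *
s=bot.sense();print(s["ee_pos"],s["q"],s["contact_force"],s["ft_torque"])
c=bot.camera("scene")[:,:,::-1];t=bot.camera("top")[:,:,::-1]
cv2.imwrite("pics/top6.png",t);cv2.imwrite("pics/scene6.png",c)
crop("s",c,290,450,140,310,3.5,"s6.png");crop("t",t,240,480,130,310,3.3,"t6.png")
E
```

```text
clock: 5.5
ee_pos: [0.4705, -0.3276, 0.1946]
tool_rot: [[-0.832, 0.555, 0.005], [0.555, 0.832, -0.003], [-0.006, 0.001, -1.0]]
contact_force: [0.3, 1.0, -3.0]
grip_width: 0.0537
[ 0.4705 -0.3276  0.1946] [-0.7195  0.3852 -0.0315  1.1484  0.0013 -0.1312] [ 0.2514  0.9594 -2.9872] [ 0.0334 -0.004   0.0467]
```

View pics/s6.png

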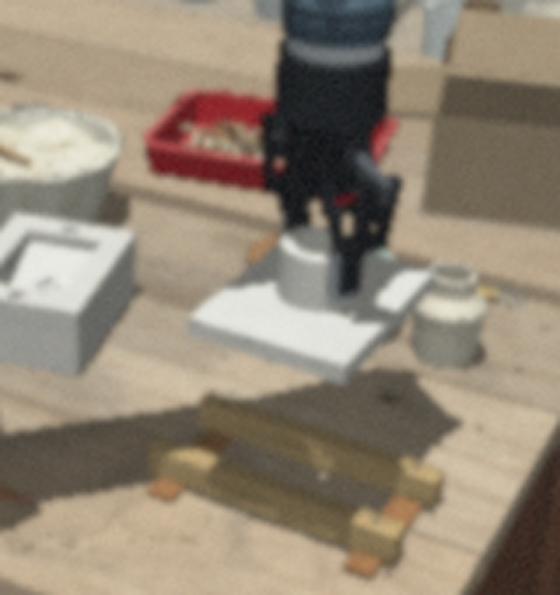

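View pics/t6.png

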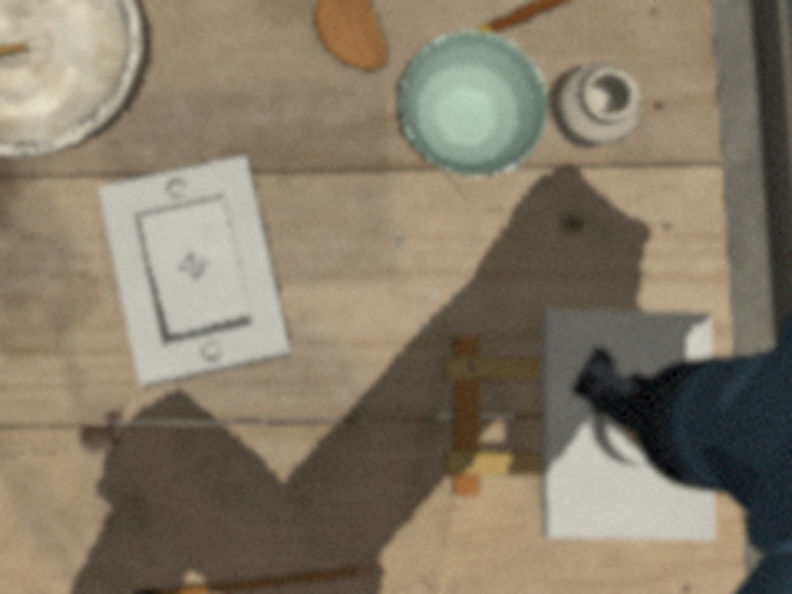

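```bash
python3 - <<'E'
from h import *
uv=np.array([[545,308],[713,314],[715,539],[545,539]])/3.3+[239.85,129.85]
W=onz("top",uv,.176);print(W,W.mean(0));d=W[0]-W[3];print("yawx",np.arctan2(d[1],d[0]));d=W[1]-W[2];print(np.arctan2(d[1],d[0]));d=W[0]-W[1];print(np.arctan2(-d[0],d[1]),np.linalg.norm(d))
d=W[3]-W[2];print(np.arctan2(-d[0],d[1]),np.linalg.norm(d))
print(np.linalg.norm(W[0]-W[3]))
# mould
uv=np.array([[101,187],[246,155],[289,352],[143,385]])/3.3+[239.85,129.85]
W=onz("top",uv,.062);print("mould",W,W.mean(0));
for a,b in((0,3),(1,2)): d=W[a]-W[b];print(np.arctan2(d[1],d[0]),np.linalg.norm(d))
for a,b in((0,1),(3,2)): d=W[a]-W[b];print(np.arctan2(-d[0],d[1]),np.linalg.norm(d))
print("spot",onz("top",np.array([[193,266]])/3.3+[239.85,129.85],.033))
print("camtop",ray("top",[[0,0]])[0],"camscene",ray("scene",[[0,0]])[0])
t=cv2.imread("pics/top6.png");crop("t",t,265,335,170,250,7,"t7.png")
t=cv2.imread("pics/scene6.png");crop("t",t,270,335,195,250,10,"s7.png")
E
```

```text
[[ 0.5499 -0.2721  0.176 ]
 [ 0.5432 -0.3898  0.176 ]
 [ 0.3891 -0.382   0.176 ]
 [ 0.3922 -0.2651  0.176 ]] [ 0.4686 -0.3272  0.176 ]
yawx -0.0443759304952952
-0.050259136670952255
-0.056919649309542714 0.11788220927517681
-0.026687364090052054 0.11698339745243198
0.15785619938583556
mould [[ 0.6622  0.0508  0.062 ]
 [ 0.6856 -0.0646  0.062 ]
 [ 0.5287 -0.0954  0.062 ]
 [ 0.5053  0.0187  0.062 ]] [ 0.5955 -0.0226  0.062 ]
0.20227469654502545 0.16013607442154498
0.19346793005033566 0.1599040970364807
0.20053362433720837 0.11780150537339507
0.20255888461544205 0.11639311168520439
spot [[ 0.6011 -0.0197  0.033 ]]
camtop [ 0.4791 -0.0789  1.0654] camscene [-0.3955 -0.6585  0.6833]
```

View pics/t7.png

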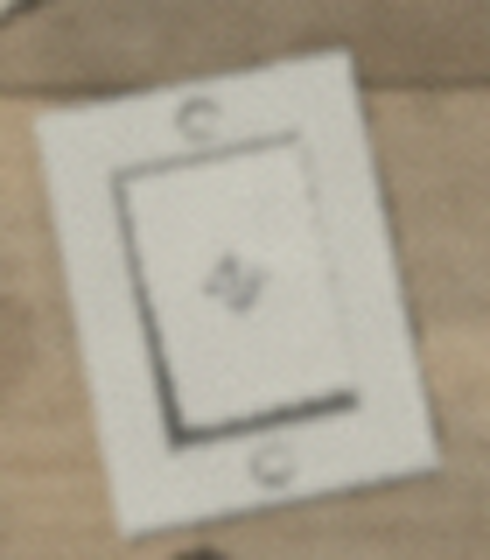

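View pics/s7.png

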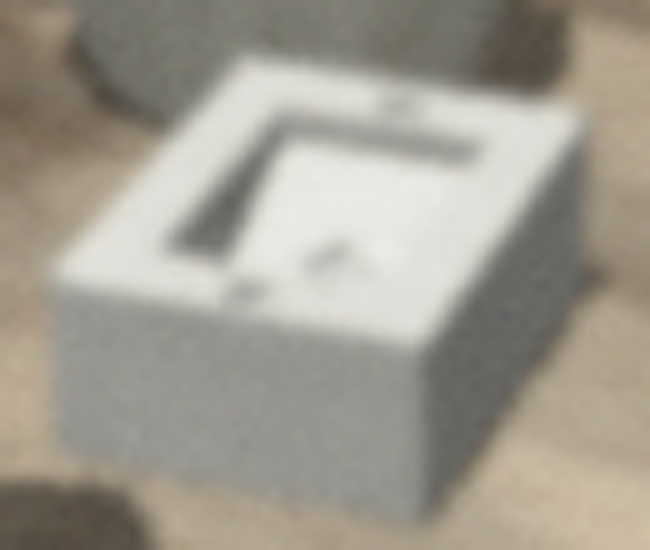

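```bash
python3 -m jog '{"gripper":[1,1,1,1,1,1],"translation":[[0.005,0.007,-0.02],[0,0,-0.03],[0,0,-0.03],[0,0,-0.02],[0,0,-0.01],[0,0,0]],"dr":[[0.003,0.005,0],[0,0,0],[0,0,0],[0,0,0],[0,0,0],[0,0,0]]}'
```

```text
clock: 6.35
ee_pos: [0.4804, -0.3106, 0.0826]
tool_rot: [[-0.84, 0.543, 0.002], [0.543, 0.84, 0.002], [-0.001, 0.003, -1.0]]
contact_force: [0.6, -1.1, -2.8]
grip_width: 0.054
```

```bash
python3 -m jog '{"gripper":[1,1,1],"translation":[[-0.005,-0.009,-0.007],[0,0,0],[0,0,0]],"dr":[[0,0,-0.01],[0,0,0],[0,0,0]]}'; python3 - <<'E'
from h import *
s=bot.sense();print(s["ee_pos"],s["q"],s["contact_force"],s["tool_rot"])
c=bot.camera("scene")[:,:,::-1];t=bot.camera("top")[:,:,::-1]
cv2.imwrite("pics/top8.png",t);cv2.imwrite("pics/scene8.png",c)
crop("s",c,320,430,190,310,5,"s8.png");crop("t",t,360,480,190,310,5,"t8.png")
E
```

```text
clock: 6.72
ee_pos: [0.4767, -0.3212, 0.0774]
tool_rot: [[-0.834, 0.551, 0.006], [0.551, 0.834, -0.001], [-0.005, 0.003, -1.0]]
contact_force: [-0.7, -0.5, -2.4]
grip_width: 0.0537
[ 0.4767 -0.3212  0.0774] [-0.705   0.4729 -0.216   0.8773  0.0032 -0.1209] [-0.6701 -0.4943 -2.4145] [[-0.8342  0.5514  0.0056]
 [ 0.5514  0.8342 -0.0006]
 [-0.005   0.0026 -1.    ]]
```

View pics/s8.png

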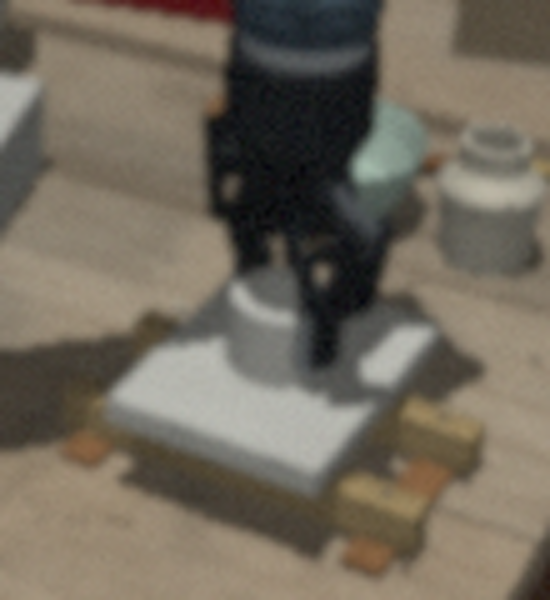

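View pics/t8.png

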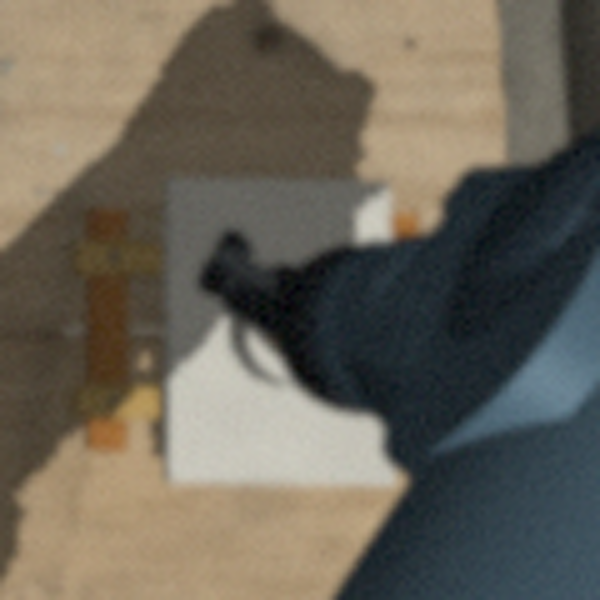

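```bash
python3 - <<'E'
from h import *
W=onz("top",np.array([[168,180],[170,484],[390,181]])/5+[359.9,189.9],.059);print(W,W[:2].mean(0)+[-.002,-.058,0]); print((W[2]+W[1])/2)
E
python3 -m jog '{"gripper":[1,1,1],"translation":[[-0.001,0.001,-0.008],[0,0,-0.002],[0,0,0]],"dr":[[0,0.005,0],[0,0.002,0],[0,0,0]]}'
```

```text
[[ 0.5528 -0.2672  0.059 ]
 [ 0.3977 -0.2619  0.059 ]
 [ 0.5498 -0.3831  0.059 ]] [ 0.4733 -0.3225  0.059 ]
[ 0.4738 -0.3225  0.059 ]
clock: 7.2
ee_pos: [0.4755, -0.32, 0.0667]
tool_rot: [[-0.834, 0.551, -0.002], [0.551, 0.834, -0.001], [0.001, -0.002, -1.0]]
contact_force: [0.4, -0.2, -2.9]
grip_width: 0.0539
```

Centred within 2 mm. Lower the last ~4 mm slowly.

```bash
python3 -m jog '{"gripper":[1,1,1],"translation":[[0,0,-0.002],[0,0,-0.002],[0,0,0]],"dr":[[0,0,0],[0,0,0],[0,0,0]]}'
```

```text
clock: 7.58
ee_pos: [0.4757, -0.32, 0.0631]
tool_rot: [[-0.835, 0.551, -0.002], [0.551, 0.835, -0.001], [0.001, -0.002, -1.0]]
contact_force: [-0.6, -0.6, 0.3]
grip_width: 0.0538
```

```bash
python3 -m jog '{"gripper":[0,0,0,0,0],"translation":[[0,0,0],[0,0,0],[0,0,0],[0,0,0],[0,0,0.003]],"dr":[[0,0,0],[0,0,0],[0,0,0],[0,0,0],[0,0,0]]}'
```

```text
clock: 8.2
ee_pos: [0.4768, -0.3209, 0.0671]
tool_rot: [[-0.834, 0.551, 0.001], [0.551, 0.834, -0.003], [-0.002, -0.002, -1.0]]
contact_force: [-0.3, -0.5, 0.3]
grip_width: 0.0851
```

```bash
python3 -m jog '{"gripper":[0,0,0,0,0,0],"translation":[[0,0,0.02],[0,0,0.04],[0,0,0.05],[0,0,0.05],[0,0,0.03],[0,0,0]],"dr":[[0,0,0],[0,0,0],[0,0,0],[0,0,0],[0,0,0],[0,0,0]]}'
```

```text
clock: 8.95
ee_pos: [0.4753, -0.3197, 0.2636]
tool_rot: [[-0.834, 0.551, 0.0], [0.551, 0.834, -0.003], [-0.002, -0.002, -1.0]]
contact_force: [-0.1, 0.5, 0.4]
grip_width: 0.0856
```

```bash
python3 -m jog '{"gripper":[0,0,0,0,0,0,0,0],"translation":[[0,0.04,0],[0,0.06,0],[0,0.06,0],[0,0.06,0],[0,0.06,0],[0,0.06,0],[0.0,0.06,0],[0.0,0.05,0]],"dr":[[0,0,0.04],[0,0,0.04],[0,0,0.04],[0,0,0.04],[0,0,0.04],[0,0,0.04],[0,0,0.02],[0,0,0]]}'
python3 - <<'E'
from h import *
c=bot.camera("scene")[:,:,::-1];t=bot.camera("top")[:,:,::-1]
cv2.imwrite("pics/top9.png",t);cv2.imwrite("pics/scene9.png",c)
crop("s",c,320,430,190,310,3.2,"s9.png");crop("t",t,360,480,190,310,3.2,"t9.png")
cv2.imwrite("pics/st9.png",np.hstack([cv2.imread("pics/s9.png"),cv2.imread("pics/t9.png")]))
E
```

```text
clock: 9.95
ee_pos: [0.4695, 0.1403, 0.2528]
tool_rot: [[-0.948, 0.318, -0.01], [0.318, 0.948, -0.001], [0.009, -0.004, -1.0]]
contact_force: [0.6, -0.6, -0.1]
grip_width: 0.0854
```

View pics/st9.png

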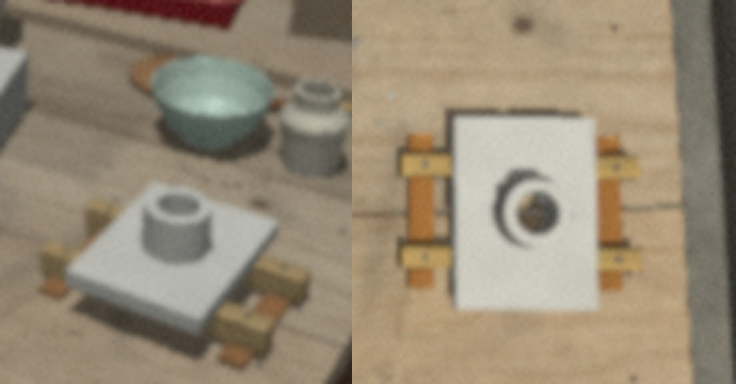

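```bash
python3 -m jog '{"gripper":[0,0,0,0],"translation":[[0.013,0.04,-0.01],[0.01,0.036,-0.01],[0,0,0],[0,0,0]],"dr":[[0,-0.01,0],[0,0,0],[0,0,0],[0,0,0]]}'
python3 - <<'E'
from h import *
s=bot.sense();print(s["ee_pos"],s["q"])
c=bot.camera("scene")[:,:,::-1];t=bot.camera("top")[:,:,::-1]
cv2.imwrite("pics/top10.png",t);cv2.imwrite("pics/scene10.png",c)
crop("s",c,180,280,130,245,5,"s10.png");crop("t",t,160,260,200,300,5,"t10.png")
E
```

```text
clock: 10.55
ee_pos: [0.4908, 0.2174, 0.2277]
tool_rot: [[-0.95, 0.313, -0.006], [0.313, 0.95, -0.004], [0.004, -0.006, -1.0]]
contact_force: [0.7, -0.5, 0.3]
grip_width: 0.0853
[0.4908 0.2174 0.2277] [ 0.2999  0.3096 -0.054   1.214  -0.0021  0.6187]
```

View pics/s10.png

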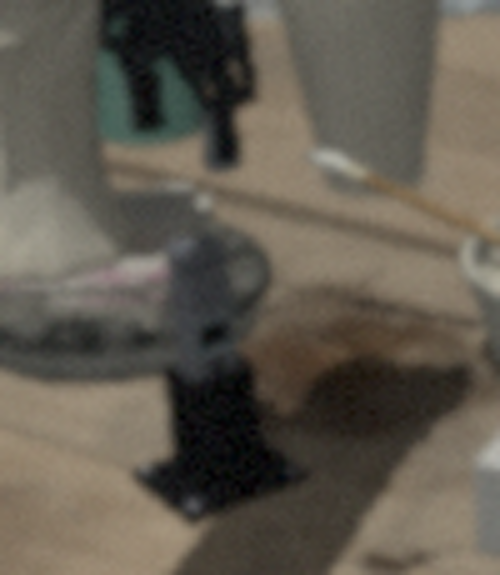

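```bash
python3 - <<'E'
from h import *
s=bot.sense();p=np.array(s["ee_pos"]);R=np.array(s["tool_rot"])
y=R[:,1];P=[p,p+y*.043,p-y*.043,p+y*.057,p-y*.057,[.492,.2163,.169],[.492,.2163,.169-.04]]
print((proj("scene",P)-[180,130])*5)
E
```

```text
[[183.1089 151.6023]
 [148.7846 133.3279]
 [219.0606 170.7418]
 [137.9424 127.5552]
 [231.1362 177.1701]
 [194.7499 241.3475]
 [200.8571 300.2887]]
```

View pics/t10.png

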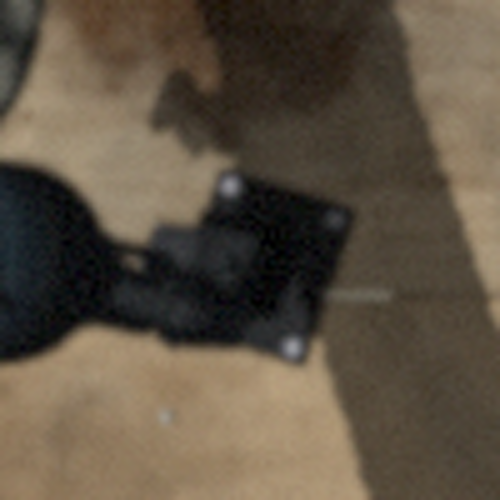

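```bash
python3 -m jog '{"gripper":[0,0,0,0,0,0],"translation":[[0.002,-0.002,-0.02],[0,0,-0.03],[0,0,-0.02],[0,0,-0.01],[0,0,0],[0,0,0]],"dr":[[0.004,-0.006,0],[0,0,0],[0,0,0],[0,0,0],[0,0,0],[0,0,0]]}'
```

```text
clock: 11.4
ee_pos: [0.4948, 0.2101, 0.1496]
tool_rot: [[-0.947, 0.322, 0.007], [0.322, 0.947, 0.001], [-0.006, 0.003, -1.0]]
contact_force: [0.4, -0.6, -0.8]
grip_width: 0.0855
```

```bash
python3 -m jog '{"gripper":[0,0,0],"translation":[[-0.002,0.005,-0.012],[0,0,0],[0,0,0]],"dr":[[0,0.006,0],[0,0,0],[0,0,0]]}'
```

```text
clock: 11.78
ee_pos: [0.4937, 0.2159, 0.1382]
tool_rot: [[-0.947, 0.321, 0.003], [0.321, 0.947, 0.002], [-0.002, 0.003, -1.0]]
contact_force: [-0.0, 0.8, 0.3]
grip_width: 0.0854
```

```bash
python3 -m jog '{"gripper":[0,1,1,1,1,1,1],"translation":[[-0.001,0,-0.002],[0,0,0],[0,0,0],[0,0,0],[0,0,0],[0,0,0],[0,0,0]],"dr":[[0.003,0.002,0],[0,0,0],[0,0,0],[0,0,0],[0,0,0],[0,0,0],[0,0,0]]}'; python3 - <<'E'
from h import *
s=bot.sense();print(s["ee_pos"],s["ft_torque"],s["contact_force"])
E
```

```text
clock: 12.65
ee_pos: [0.493, 0.2162, 0.1364]
tool_rot: [[-0.947, 0.321, 0.002], [0.321, 0.947, 0.006], [0.0, 0.006, -1.0]]
contact_force: [-0.4, 0.8, -0.3]
grip_width: 0.0234
[0.493  0.2162 0.1364] [ 0.0472  0.0059 -0.0003] [-0.3631  0.7746 -0.2524]
```

```bash
python3 -m jog '{"gripper":[1,1,1,1,1,1,1,1],"translation":[[0,0,0.01],[0,0,0.015],[0,0,0.02],[0,0,0.03],[0,0,0.04],[0,0,0.04],[0,0,0.02],[0,0,0]],"dr":[[0,0,0],[0,0,0],[0,0,0],[0,0,0],[0,0,0],[0,0,0],[0,0,0],[0,0,0]]}'; python3 - <<'E'
from h import *
s=bot.sense();print(s["ee_pos"],s["q"],s["ft_torque"],s["contact_force"])
c=bot.camera("scene")[:,:,::-1];t=bot.camera("top")[:,:,::-1]
cv2.imwrite("pics/top11.png",t);cv2.imwrite("pics/scene11.png",c)
crop("s",c,180,280,100,230,5,"s11.png");crop("t",t,160,260,200,300,5,"t11.png")
p=np.array(s["ee_pos"]);R=np.array(s["tool_rot"]);print((proj("scene",[p,p+R[:,2]*.1244,p-R[:,2]*.033])-[180,100])*5)
E
```

```text
clock: 13.65
ee_pos: [0.4911, 0.2141, 0.3236]
tool_rot: [[-0.947, 0.322, 0.005], [0.322, 0.947, 0.003], [-0.003, 0.004, -1.0]]
contact_force: [-0.2, -0.3, -1.8]
grip_width: 0.023
[0.4911 0.2141 0.3236] [0.292  0.2852 0.1591 1.4396 0.0013 0.6196] [-0.0512 -0.0002 -0.0137] [-0.1587 -0.2757 -1.7549]
[[171.4187 149.3163]
 [191.8678 346.5882]
 [165.7355  94.1297]]
```

View pics/s11.png

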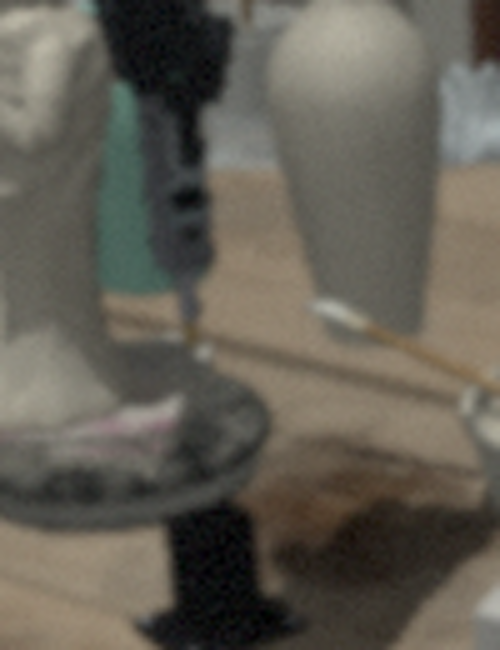

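```bash
python3 -m jog '{"gripper":[1,1,1,1,1,1,1,1],"translation":[[0.006,-0.03,0],[0.008,-0.045,0],[0.01,-0.045,-0.01],[0.01,-0.045,-0.02],[0.008,-0.045,-0.03],[0.005,-0.03,-0.03],[0.002,-0.01,-0.01],[0,0,0]],"dr":[[0,0,0],[0.0106,-0.052,0],[0.0106,-0.052,0],[0.0106,-0.052,0],[0.0106,-0.052,0],[0.0106,-0.052,0],[0.0106,-0.052,0],[0,0,0]]}'; cat > w.py <<'E'
from h import *
S=np.array([.601,-.0208,.033]);e=np.array([np.cos(.2),np.sin(.2),0]);n=-np.sin(.32)*e;n[2]=np.cos(.32)
s=bot.sense();p=np.array(s["ee_pos"]);R=np.array(s["tool_rot"]);z=R[:,2]
nose=p+z*.1244
d=nose-S;h=d@n;lat=d-h*n
ax=np.cross(z,-n)
print("nose",nose,"height",h,"lateral",lat,np.linalg.norm(lat),"\nrot needed",ax,np.linalg.norm(ax))
def tgt(k): return S+n*(.1244+k)-p
for k in(.06,.03,.01,.005,0,-.005): print(k,tgt(k))
print("F",s["contact_force"],"along n",np.array(s["contact_force"])@n,s["ft_torque"],"q",s["q"],"clk",s["clock"],s["grip_width"])
E
python3 w.py
```

```text
clock: 14.75
ee_pos: [0.5305, -0.0429, 0.2046]
tool_rot: [[-0.908, 0.298, 0.296], [0.33, 0.942, 0.064], [-0.259, 0.156, -0.953]]
contact_force: [-0.3, 0.5, -1.8]
grip_width: 0.0235
nose [ 0.5673 -0.0349  0.086 ] height 0.06157499568151562 lateral [-0.0147 -0.0103 -0.0055] 0.018758997678925214 
rot needed [-0.0012 -0.0131 -0.0013] 0.013224182915286611
0.06 [0.0136 0.0106 0.0035]
0.03 [ 0.0229  0.0125 -0.025 ]
0.01 [ 0.029   0.0137 -0.044 ]
0.005 [ 0.0306  0.014  -0.0487]
0 [ 0.0321  0.0143 -0.0535]
-0.005 [ 0.0337  0.0146 -0.0582]
F [-0.2906  0.5263 -1.8027] along n -1.654544409734989 [-0.126   0.3599 -0.0072] q [-0.2819  0.0752 -0.4597  0.7635  0.1443  0.0654] clk 14.75 0.023458626852212738
```

```bash
python3 -m jog '{"gripper":[1,1,1,1],"translation":[[0.014,0.0106,0.003],[0.008,0.002,-0.024],[0,0,0],[0,0,0]],"dr":[[-0.001,-0.013,-0.001],[0,0,0],[0,0,0],[0,0,0]]}'; python3 w.py;python3 - <<'E'
from h import *
c=bot.camera("scene")[:,:,::-1];t=bot.camera("top")[:,:,::-1]
cv2.imwrite("pics/top12.png",t);cv2.imwrite("pics/scene12.png",c)
crop("s",c,250,350,150,250,6,"s12.png");crop("t",t,240,350,160,260,6,"t12.png")
s=bot.sense();p=np.array(s["ee_pos"]);z=np.array(s["tool_rot"])[:,2]
print((proj("scene",[p+z*.1244,[.601,-.0208,.033]])-[250,150])*6)
E
```

```text
clock: 15.25
ee_pos: [0.5567, -0.0262, 0.1862]
tool_rot: [[-0.904, 0.292, 0.311], [0.327, 0.943, 0.064], [-0.274, 0.16, -0.948]]
contact_force: [-0.4, -0.3, -0.1]
grip_width: 0.0233
nose [ 0.5954 -0.0182  0.0683] height 0.03504019964324337 lateral [0.0052 0.0048 0.002 ] 0.0073764609702133424 
rot needed [-0.0019  0.0029 -0.0004] 0.0034574660135584
0.06 [-0.0126 -0.0061  0.0218]
0.03 [-0.0033 -0.0043 -0.0067]
0.01 [ 0.0028 -0.003  -0.0257]
0.005 [ 0.0044 -0.0027 -0.0304]
0 [ 0.0059 -0.0024 -0.0351]
-0.005 [ 0.0075 -0.0021 -0.0399]
F [-0.3937 -0.257  -0.1147] along n 0.028555726297916063 [-0.0375  0.3368  0.0252] q [-0.2342  0.1234 -0.4617  0.6912  0.1352  0.1094] clk 15.25 0.023313348646384513
[[308.6836 373.5825]
 [319.3925 428.9038]]
```

View pics/s12.png

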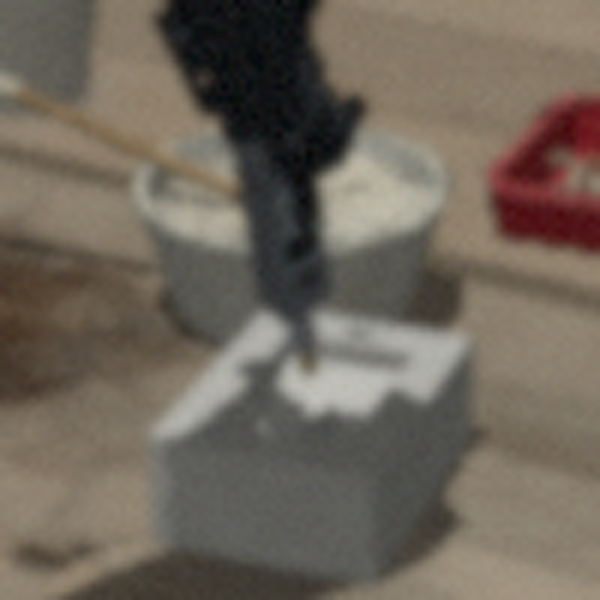

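View pics/t12.png

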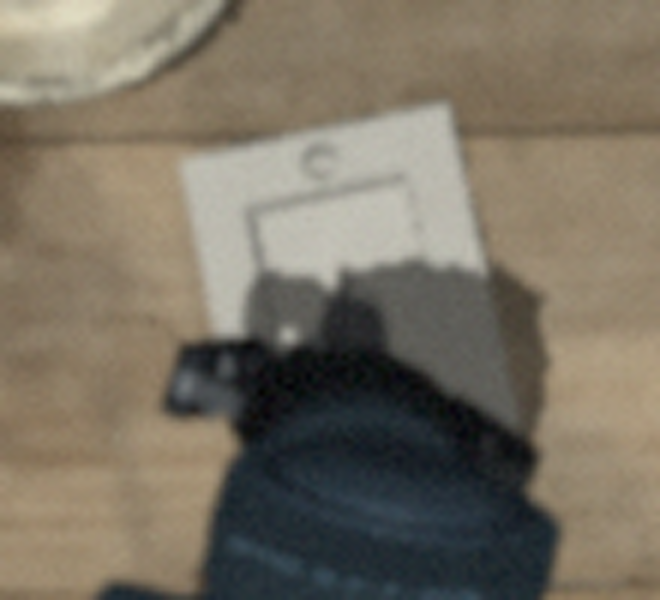

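```bash
python3 -m jog '{"gripper":[1,1,1,1],"translation":[[-0.001,-0.003,-0.012],[0.003,0,-0.011],[0,0,0],[0,0,0]],"dr":[[-0.002,0.003,0],[0,0,0],[0,0,0],[0,0,0]]}'; python3 w.py
```

```text
clock: 15.85
ee_pos: [0.5584, -0.03, 0.1622]
tool_rot: [[-0.905, 0.294, 0.308], [0.327, 0.943, 0.062], [-0.273, 0.157, -0.949]]
contact_force: [-0.8, -0.7, -0.6]
grip_width: 0.0232
nose [ 0.5968 -0.0224  0.0441] height 0.011922170732806749 lateral [-0.0005 -0.0008 -0.0002] 0.0009933095252122543 
rot needed [0.0007 0.0001 0.0002] 0.0007788471476403177
0.06 [-0.0143 -0.0023  0.0459]
0.03 [-0.005  -0.0004  0.0174]
0.01 [ 0.0011  0.0008 -0.0016]
0.005 [ 0.0027  0.0011 -0.0063]
0 [ 0.0042  0.0015 -0.0111]
-0.005 [ 0.0058  0.0018 -0.0158]
F [-0.8004 -0.7226 -0.5732] along n -0.2521848527926725 [-0.0473  0.3496 -0.042 ] q [-0.2393  0.1501 -0.4965  0.6326  0.1334  0.1048] clk 15.85 0.023218528996086108
```

```bash
python3 -m jog '{"gripper":[1,1,1,1],"translation":[[0.0015,0.0008,-0.004],[0.0008,0.0002,-0.0025],[0,0,0],[0,0,0]],"dr":[[0,0,0],[0,0,0],[0,0,0],[0,0,0]]}'; python3 w.py
cat > f.py <<'E'
from h import *
n=np.array([-.3083,-.0625,.9492]);L=[];T=[]
for i in range(8):
    bot.camera("scene");s=bot.sense();L.append(s["contact_force"]);T.append(s["ft_torque"])
L=np.array(L);print("F mean",L.mean(0),"n",(L@n).mean(),(L@n).std(),"T",np.mean(T,0))
E
python3 f.py; python3 w.py|head -2
```

```text
clock: 16.35
ee_pos: [0.5611, -0.0291, 0.1556]
tool_rot: [[-0.904, 0.294, 0.309], [0.327, 0.943, 0.062], [-0.273, 0.157, -0.949]]
contact_force: [0.0, 0.5, -1.4]
grip_width: 0.0233
nose [ 0.5996 -0.0214  0.0376] height 0.0047954220038330195 lateral [ 0.0001 -0.0003  0.    ] 0.0002937432562800098 
rot needed [0.0008 0.0007 0.0003] 0.0011431385028431746
0.06 [-0.017  -0.0033  0.0524]
0.03 [-0.0077 -0.0014  0.0239]
0.01 [-0.0016 -0.0001  0.005 ]
0.005 [-0.      0.0002  0.0002]
0 [ 0.0015  0.0005 -0.0045]
-0.005 [ 0.003   0.0008 -0.0093]
F [ 0.0044  0.4631 -1.4235] along n -1.3815399492931482 [-0.0917  0.3522  0.0318] q [-0.2359  0.1607 -0.5026  0.6147  0.1325  0.1082] clk 16.35 0.02330309969038818
F mean [ 0.1685 -0.0097 -1.0052] n -1.005459177728185 0.4803009255215988 T [-0.0668  0.3416  0.0087]
nose [ 0.5996 -0.0214  0.0376] height 0.004830087916634752 lateral [ 0.0001 -0.0003  0.    ] 0.0003000891145038236 
rot needed [0.0008 0.0008 0.0003] 0.0012052228709921414
```

```bash
python3 -m jog '{"gripper":[1,1,1],"translation":[[0.001,0.0003,-0.003],[0,0,0],[0,0,0]],"dr":[[0,0,0],[0,0,0],[0,0,0]]}'; python3 w.py|head -2; python3 f.py
```

```text
clock: 17.12
ee_pos: [0.5621, -0.0287, 0.1523]
tool_rot: [[-0.905, 0.294, 0.309], [0.328, 0.943, 0.062], [-0.273, 0.157, -0.949]]
contact_force: [-0.3, 0.2, -1.6]
grip_width: 0.0232
nose [ 0.6006 -0.0211  0.0342] height 0.0013284843810274262 lateral [-0.     -0.0002 -0.    ] 0.00018656347596730053 
rot needed [0.0008 0.0006 0.0003] 0.0010373601976994995
F mean [-0.0298  0.0243 -1.3044] n -1.2304684693881676 0.530015166495584 T [-0.0784  0.3448  0.0193]
```

```bash
python3 -m jog '{"gripper":[1,1,1],"translation":[[0.001,0.0002,-0.003],[0,0,0],[0,0,0]],"dr":[[0.001,0.001,0],[0,0,0],[0,0,0]]}'; python3 w.py|head -2; python3 f.py
```

```text
clock: 17.9
ee_pos: [0.5636, -0.0287, 0.1497]
tool_rot: [[-0.905, 0.294, 0.309], [0.328, 0.943, 0.062], [-0.273, 0.158, -0.949]]
contact_force: [-1.2, -0.2, -0.0]
grip_width: 0.0233
nose [ 0.602  -0.0209  0.0316] height -0.0016298831509699862 lateral [ 0.0005 -0.0002  0.0001] 0.0005281450617246995 
rot needed [0.0001 0.0005 0.0001] 0.0005333315432387177
F mean [-0.8166 -0.1594  0.2857] n 0.5328931049709036 0.2556510314716014 T [-0.0533  0.3905  0.0101]
```

```bash
python3 -m jog '{"gripper":[1,1,1,1],"translation":[[0.0004,0.0002,-0.0015],[0.0005,0.0001,-0.0015],[0,0,0],[0,0,0]],"dr":[[0,0,0],[0,0,0],[0,0,0],[0,0,0]]}'; python3 w.py|head -2; python3 f.py
```

```text
clock: 18.8
ee_pos: [0.5645, -0.0284, 0.1467]
tool_rot: [[-0.904, 0.294, 0.309], [0.328, 0.943, 0.062], [-0.273, 0.158, -0.949]]
contact_force: [-1.3, -0.1, 1.6]
grip_width: 0.0237
nose [ 0.603  -0.0207  0.0287] height -0.004722288610076763 lateral [ 0.0005 -0.0002  0.0002] 0.0005882139165922157 
rot needed [0.0003 0.0008 0.0001] 0.0008751553082160043
F mean [-1.537  -0.2954  1.3365] n 1.7609031735312366 0.5984251564372759 T [-0.0676  0.5387  0.0078]
```

```bash
python3 -m jog '{"gripper":[1,1,1,1],"translation":[[0,0.0001,-0.0015],[0,0,0],[0,0,0],[0,0,0]],"dr":[[0,0.0008,0],[0,0,0],[0,0,0],[0,0,0]]}'; python3 w.py|head -2; python3 f.py; python3 f.py;python3 w.py|head -2
```

```text
clock: 19.7
ee_pos: [0.5649, -0.0283, 0.1455]
tool_rot: [[-0.904, 0.294, 0.309], [0.328, 0.943, 0.062], [-0.273, 0.158, -0.949]]
contact_force: [-1.8, -0.3, 2.1]
grip_width: 0.0231
nose [ 0.6034 -0.0206  0.0274] height -0.006017853490523208 lateral [ 0.0005 -0.0002  0.0002] 0.0005666869525463736 
rot needed [0.0003 0.0008 0.0002] 0.0009027112787313053
F mean [-1.6586 -0.0859  2.2948] n 2.6949260883471338 0.4546913594509466 T [-0.0552  0.4956  0.0158]
F mean [-1.7914 -0.1198  2.5115] n 2.9437318165955277 0.5384481467659572 T [-0.0443  0.5149  0.0184]
nose [ 0.6034 -0.0206  0.0274] height -0.006042802404046184 lateral [ 0.0005 -0.0002  0.0002] 0.0005720269661134101 
rot needed [0.0003 0.0008 0.0001] 0.0008926633722276264
```

```bash
python3 - <<'E'
from h import *
c=bot.camera("scene")[:,:,::-1];t=bot.camera("top")[:,:,::-1]
cv2.imwrite("pics/top13.png",t)
crop("s",c,230,440,120,290,3.5,"s13.png")
s=bot.sense();p=np.array(s["ee_pos"]);z=np.array(s["tool_rot"])[:,2]
print((proj("scene",[p+z*.1194,[.601,-.0208,.033]])-[230,120])*3.5,s["qvel"],s["clock"])
E
```

```text
[[256.9232 355.633 ]
 [256.3123 355.1939]] [-0.0007  0.0001  0.002   0.0015 -0.0002  0.0014] 20.6
```

View pics/s13.png

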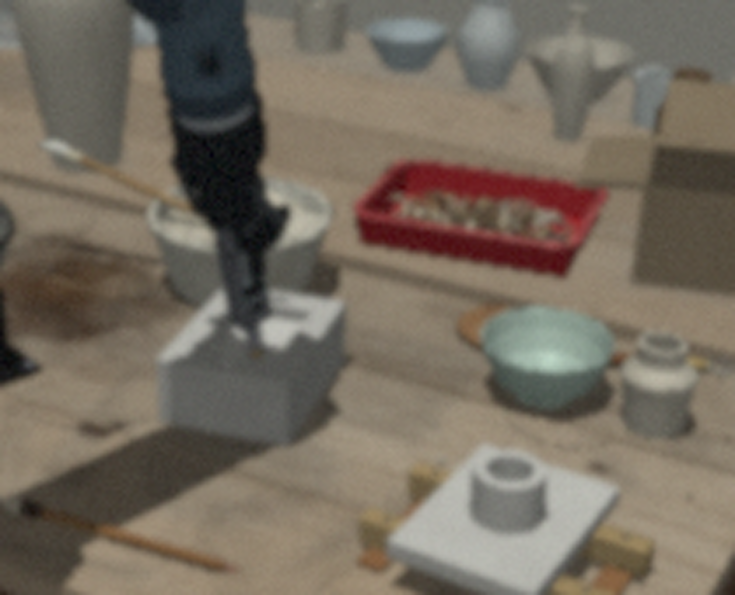

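The tip is seen at about (257, 354), where the spot projects (256, 355). The cover lies level on the battens, and the bowls and pot haven't moved. Handing in.

```bash
python3 -c "
from plant import bot
print(bot.job_done())"
```

```text
the job is handed in; nothing more can be done
None
```

I lifted the cover straight off and laid it on the battens. I then took the meter out of its holder and pressed its tip on the marked spot. I handed in at about 20.6 s, with the meter still gripped and in contact.

**Cover:** just before release, its centre measured within about 2 mm of the battens' centre. The wrist force fell back to about zero as it touched down. Pictures after release show it right way up and level, with the bowls and the small pot where they were.

**Meter:**

| Check | Result |
|---|---|
| Angle to the floor's normal | under 0.001 rad, assuming the meter stayed in line with the gripper |
| Nose position | about 0.6 mm from the estimated ring centre, itself known to about 2 mm |
| Contact force | about 3.9 N, readings noisy by about 0.5 N |
| Spring travel from force | about 4.6 mm |
| Spring travel from distance pressed | about 5.1 mm |
| Arm at hand-in | still |

**What disagreed:**
- **Travel estimates:** at an earlier step of the press, force gave about 2.8 mm and distance about 3.8 mm. By the end they were within about 0.5 mm of each other.
- **Sideways force:** the wrist readings suggest a small sideways load at the tip, about 0.7 N, pushing towards the low end of the floor. I tried to ease it on the last press, but some of it was still there at the end.

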